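# Feed one grip from the magazine with a turn of the hand wheel

### The arm

A 7-joint arm with a two-finger parallel gripper is mounted at the origin on a cart in front of the work surface, level with it; the furniture and walls round the work are solid. World frame = base frame: x ahead of the robot, y to its left, z up, the work surface at z = 0. Lengths are in m, angles in rad, forces in N, time in s.
With the tool pointing down it reaches from about 0.4 to 0.9 m from the base axis. Payload 5.5 kg.
Tool frame: the origin (TCP) lies at the very end of the fingers, on their centre line; the grasp point (between the pads) lies 19 mm behind it (manip.tcp_to_grasp is the z of the grasp point in the tool frame, in m); z points along the fingers, y is the line along which they close (so a half turn about z gives the same grasp; the last joint's range is limited). The gripper opens to 85 mm and grips with 20 to 120 N. Pads are 22 mm wide; open, the fingers measure 114 mm over their backs; the gripper's body (76 mm by 85 mm) begins 54 mm behind the grasp point. The pads swing forward as they close: fully open they stand 13 mm farther back than shut.
Start: joints at [-1.019, 0.501, -0.427, 1.55, 0.221, 1.138, -0.21], TCP at [0.185, 0.623, 0.231] pointing down, gripper open.
Joint ranges: [-2.88, 2.88], [-0.31, 2.03], [-1.54, 1.56], [0.2, 2.42], [-1.41, 4.55], [0.19, 2.02], [-2.57, 2.57]. Speed limits (rad/s): [2.57, 2.57, 3.14, 3.14, 3.14, 3.14, 3.14].

### API

Orientations are given as a 3x3 rotation matrix whose columns are the frame's x, y, z axes.
In Python, from bench import manip, solve_ik, viewer, ticket gives the robot as it stands. Calls block until the motion is done:
- manip.move_ptp(position, orientation): joint-space move of the TCP to a pose.
- manip.move_linear(position, attitude=None, max_speed=0.15): straight line of the TCP; attitude=None keeps the orientation; max_speed is the mean speed in m/s.
- manip.set_joints(angles): joint-space move.
- manip.set_gripper(opening): finger opening in m; the grip force is fixed at half the most; returns when the fingers have stopped.
- manip.pause(seconds).
- solve_ik(position, orientation): joint angles nearest the present ones, or None.
- manip.state(): the state.
- viewer.read_camera(name): name is "side" or "top" or "wrist"; returns a dict with "img" (400x640x3 uint8, blue, green, red), "camera_matrix" (3x3 intrinsics, pixels), "extrinsics" (4x4, takes a point from world to camera coordinates). Camera axes: x right, y up, looking along -z (the intrinsics and any distortion apply to the point x, -y, -z); pixel columns grow to the right and rows downward; lengths in m; the calibration is good to about 2 mm. The wrist camera is an equidistant fisheye: a pixel r from the principal point sees the ray r / f radians off the axis. A picture is of the moment at which its call begins. There is no depth.
A pose or a line that the arm cannot do raises manip.PlanningError and nothing moves.
- ticket.sign_off(): hands the job in; it is judged then, once.
The state is a dict: "t": time; "qpos": joint angles; "joint_vel": joint speeds; "joint_torque": joint torques, N m; "tcp_pos": TCP position; "tool_rot": TCP orientation; "ft_force": force on the tool from outside, world axes, zero at the start; "ft_torque": the same for the moment, N m; "grip_width": finger opening in m; "grasp_force": force on a finger pad.
Only numpy, scipy, OpenCV 4.12 (cv2) and the standard library are available. Lean on these libraries where they do the work, as an engineer would, in place of code of your own. Each camera call takes 0.05 s, during which the arm holds its last target. There are 200 camera calls.

### The job

Get the hand-cranked feeder to hand out a single teal grip: first gently push the loose sheet-metal catch tray along its guides until it sits fully home against the feeder, under the outlet. Then put a fingertip behind the upright knob on the feeder's hand wheel and push the wheel clockwise (seen from above) through exactly one turn, back to the index post, so that just one grip drops into the tray and the pusher is home again. Only push, with closed or open fingers: pinch and lift nothing, touch none of the grips, and leave the other things on the bench where they are.

Things in the scene. Friction and masses are not known exactly. Their poses are not given: they have to be found in the camera images.
- feeder: hand-cranked magazine feeder, fixed to the bench: grey base plate 208 mm along x (150 mm under the wheel), its underside from y = -167 to +33 mm. Origin on the bench top near its middle. Its own +y axis is the way grips are pushed out; the wheel axis lies at y = -105 mm, the magazine at y = +13 mm, the flat outlet face that stops the tray at y = +34 mm; x is along the grips
- magazine (a point): centre of the top of the upright steel magazine, 100 mm above the bench; the magazine measures 184 mm along the feeder's x and 41 mm along y, and the upmost grip ends level with it
- wheel_axis (a point): point on the wheel's vertical axis, 125 mm above the bench, level with the knob's middle. Black three-spoke hand wheel, rim of 55 mm mean and 61 mm outer radius, rim top 100 mm and hub top 106 mm above the bench. An index post, 12 mm wide and 94 mm high, stands beside the rim at the feeder's -x side: there the knob starts, and belongs again after the turn
- knob (a point): middle of the upright barrel-shaped bare-metal knob on the wheel's rim, 55 mm from the wheel axis, 125 mm above the bench. It is 15 to 19 mm thick; its foot (a 19 mm collar) is 98 mm and its top 150 mm above the bench. At the start it lies at the feeder's -x side of the axis
- wheel (a joint): turn of the hand wheel in rad, 0 at the start, growing clockwise seen from above; 6.283 is one turn. It turns stiffly (about 2 to 4 N at the knob), stays where it is left, and could be turned either way and beyond one turn. A crank under it drives the pusher out in the first half turn and home in the second
- pusher (a joint): how far the pusher stands out from home along the feeder's +y, in m: 0 home, 0.048 fully out after half a turn of the wheel
- tray: loose open catch tray of steel sheet 3 mm thick, 190 mm along the feeder's x, 62 mm along y; walls 22 mm high, but the front wall (the +y side, away from the feeder) 45 mm high. Origin at the centre of its underside, axes as the feeder's. It slides on the bench, needing 1 to 5 N, and starts 45 to 65 mm from home
- tray_home (a point): fixed point on the bench where the tray's origin lies when its rear wall stops against the feeder. Two steel guides 16 mm high and 6 mm thick run along the feeder's y from the base to 87 mm beyond this point, at x = -101 and +101 mm, leaving the tray 3 mm play at each side
- grip_low: lowest of the three loose teal grips stacked in the magazine, 170 x 31 x 23 mm, 46 g, long axis along the feeder's x. Origin at the centre of its underside, 30 mm above the bench at the start. The pusher pushes it out over the edge at the outlet face and it falls into the tray, or on the bench if the tray is not there
- grip_mid: middle grip of the stack, same shape, its origin 51 mm above the bench at the start; sinks to 30 mm when the pusher has come home
- grip_top: upmost grip of the stack, same shape, its origin 72 mm above the bench at the start; sinks to 51 mm
- spare_grip: bystander: another teal grip lying on the bench beside the feeder, on its -x side
- whisk_head: bystander: wire whisk head, 144 mm, lying on the bench beside the wheel, on the feeder's +x side
- screwdriver: bystander: screwdriver with red handle, 201 mm, on the bench
- grip_2: bystander: teal grip on the right of the bench
- mug: bystander: white mug, 97 mm high
- rack_post (a point): foot of the fixed steel post (27 mm square) at the corner of the shelf rack behind the feeder; it rises 1.3 m straight up. From it to the left (+y) runs the rack's lower shelf, its front edge 15 mm farther from the robot than this point, 440 mm above the bench: keep the arm clear of both

How it is judged:
By the outcome, as a careful person would: the job done as asked, in the order asked, and still so for the second after the job is handed in, with the robot touching nothing.
It also fails if it takes over 69 s, if anything falls off the work surface, if the arm or the gripper's body presses on something with over 40 N, if the wrist force passes 120 N, or if a joint passes its speed limit or range.

## Working session

There is one attempt and no reset: what is moved stays moved. The work goes in short steps, each a Python script; the robot and the scene stay as the last script left them, time stands still between calls to the robot, and variables do not carry over. Pictures are saved under pics/ and viewed, at most 10 in all, crops included, and the job is handed in when it is done.

```bash
mkdir -p pics; python3 - <<'E'
from bench import manip, viewer
import cv2, numpy as np
for n in ("top","side"):
    d=viewer.read_camera(n); cv2.imwrite(f"pics/{n}0.png",d["img"]); print(n,d["camera_matrix"].tolist(),np.round(d["extrinsics"],4).tolist(),[k for k in d])
s=manip.state(); print(s["t"],s["tcp_pos"],s["tool_rot"],s["ft_force"])
E
```

```text
top [[365.8028091331722, 0.0, 323.0399978387756], [0.0, 365.8028091331722, 198.35851137098467], [0.0, 0.0, 1.0]] [[0.0013, -1.0, -0.002, 0.0006], [0.9835, 0.001, 0.1809, -0.5582], [-0.1809, -0.0022, 0.9835, -0.9365], [0.0, 0.0, 0.0, 1.0]] ['img', 'camera_matrix', 'extrinsics']
side [[417.23245858163693, 0.0, 310.75065017482507], [0.0, 417.23245858163693, 204.74948267534464], [0.0, 0.0, 1.0]] [[-0.9991, 0.0363, -0.021, 0.5583], [-0.0385, -0.5928, 0.8045, -0.0882], [0.0168, 0.8046, 0.5936, -1.2621], [0.0, 0.0, 0.0, 1.0]] ['img', 'camera_matrix', 'extrinsics']
0.1 [0.18501067 0.62247649 0.23036068] [[-9.58591204e-01  2.84785230e-01 -5.25747957e-04]
 [ 2.84785713e-01  9.58589798e-01 -1.64221538e-03]
 [ 3.62979416e-05 -1.72393873e-03 -9.99998513e-01]] [ 0.07988594  0.00598674 -0.37981544]
```

View pics/top0.png

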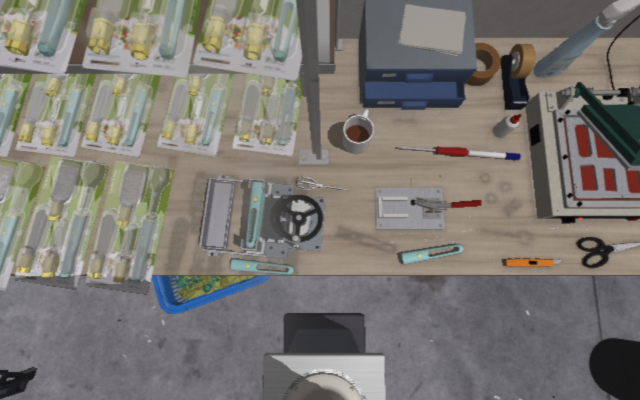

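View pics/side0.png

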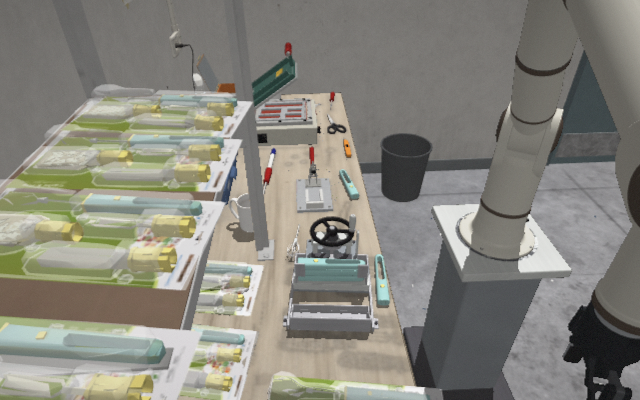

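The top view shows the feeder at about (200-325, 175-255), with the tray to its left at (218,215), the wheel at (300,218) and the spare grip at (262,267). The rack post's foot is at (314,157). Next I'll zoom in on both views.

```bash
python3 - <<'E'
import cv2
a=cv2.imread("pics/top0.png")[165:285,190:340]; cv2.imwrite("pics/topc.png",cv2.resize(a,None,fx=5,fy=5,interpolation=cv2.INTER_CUBIC))
a=cv2.imread("pics/side0.png")[205:345,255:405]; cv2.imwrite("pics/sidec.png",cv2.resize(a,None,fx=4,fy=4,interpolation=cv2.INTER_CUBIC))
E
```

```text
(no output)
```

View pics/topc.png

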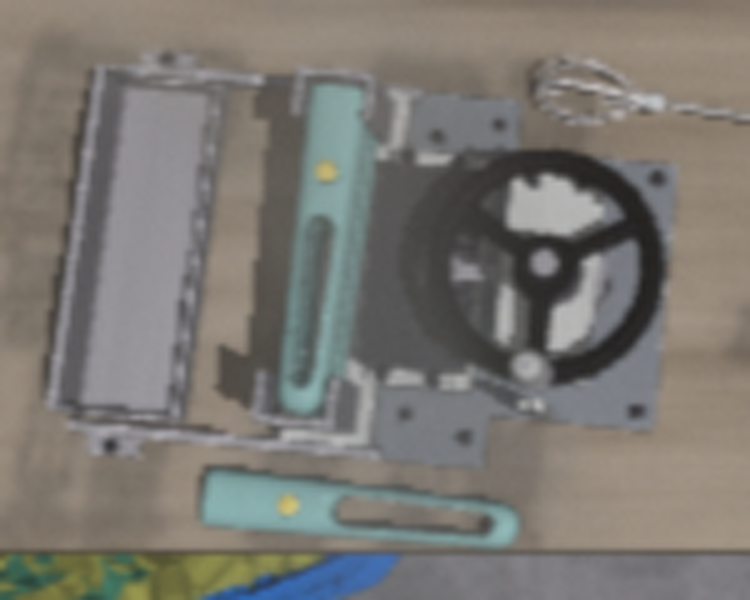

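View pics/sidec.png

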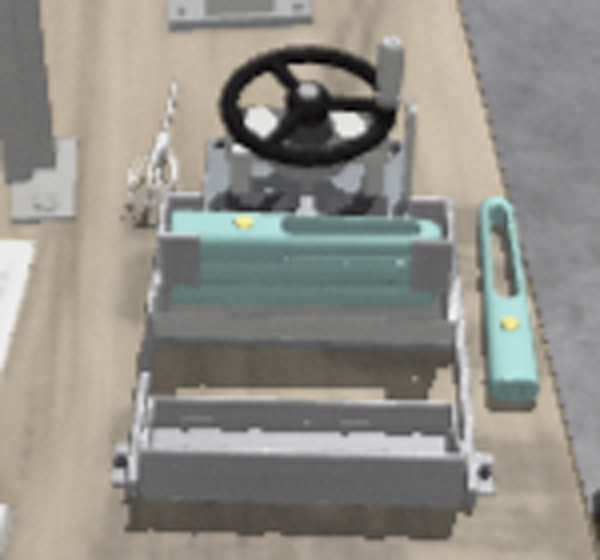

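The crops show these landmarks:
- **Top crop:** hub (544,263), knob top (532,366), base corners (680,162) and (655,430), magazine corners (297,72) and (372,76), tray front-wall top edge (100,68) to (50,408).
- **Side crop:** hub (308,92), knob top (391,38), tray front-wall top (135,453) to (470,453).

Now I'll fit the poses.

```bash
cat > h.py <<'E'
import numpy as np
from scipy.optimize import least_squares
from bench import manip, viewer, solve_ik, ticket
def cams():
    return {n:viewer.read_camera(n) for n in ("top","side")}
def proj(c,P):
    p=c["extrinsics"][:3]@np.append(P,1); p=p*[1,-1,-1]; q=c["camera_matrix"]@p; return q[:2]/q[2]
def W(f,P):
    c,s=np.cos(f[2]),np.sin(f[2]); return np.array([f[0]+c*P[0]-s*P[1],f[1]+s*P[0]+c*P[1],P[2]])
def fit(obs,C,x0):
    r=lambda f:np.concatenate([proj(C[n],W(f,P))-uv for n,P,uv in obs])
    s=least_squares(r,x0,loss="soft_l1"); return s.x,np.round(r(s.x).reshape(-1,2),1)
E
python3 - <<'E'
from h import *
C=cams()
T=lambda u,v:np.array([190+u/5,165+v/5]); S=lambda u,v:np.array([255+u/4,205+v/4])
o=[("top",(0,-.105,.106),T(544,263)),("side",(0,-.105,.106),S(308,86)),("top",(-.055,-.105,.15),T(532,364)),("side",(-.055,-.105,.15),S(391,40)),
("top",(.075,-.167,.008),T(680,162)),("top",(-.075,-.167,.008),T(655,430)),("top",(.092,.0335,.1),T(297,72)),("top",(.092,-.0075,.1),T(372,76)),
("side",(.092,.0335,.1),S(160,236)),("side",(-.092,.0335,.1),S(452,236))]
f,r=fit(o,C,[.45,.15,0]); print("feeder",f,r.tolist())
o=[("top",(.095,.031,.045),T(98,68)),("top",(-.095,.031,.045),T(50,406)),("side",(.095,.031,.045),S(134,453)),("side",(-.095,.031,.045),S(471,453))]
t,r=fit(o,C,[.45,.3,0]); print("tray",t,r.tolist())
c,s=np.cos(f[2]),np.sin(f[2]); d=t[:2]-f[:2]; print("tray in feeder",c*d[0]+s*d[1],-s*d[0]+c*d[1],t[2]-f[2])
print("knob",W(f,(-.055,-.105,.125)),"axis",W(f,(0,-.105,.125)),"home",W(f,(0,.065,0)))
# rack post foot
print([np.round(proj(C["top"],W(f,(x,.152,.016)))*1-[190,165],1)*5 for x in(-.101,.101)])
# spare grip outline point / post on plane z
def plane(n,uv,z):
    c=C[n]; q=np.linalg.inv(c["camera_matrix"])@np.append(uv,1)*[1,-1,-1]; R=c["extrinsics"][:3,:3]; o=-R.T@c["extrinsics"][:3,3]; d=R.T@q; return o+d*(z-o[2])/d[2]
print("post",plane("top",(315,157),0),"whisk",plane("top",T(540,80),.03),"spare",[plane("top",T(*p),.02) for p in((205,470),(515,545))])
E
```

```text
feeder [ 0.50773786  0.16662897 -0.07881762] [[0.1, -0.3], [0.4, -0.2], [-0.9, -0.0], [0.5, -1.3], [-0.4, -0.2], [0.2, -0.3], [-0.3, -1.2], [0.4, -0.8], [0.3, -0.9], [1.7, 0.2]]
tray [ 0.52105171  0.2903571  -0.06603862] [[-0.8, -1.3], [-0.0, 0.6], [1.4, -0.8], [-0.9, 0.1]]
tray in feeder 0.0035306538126807264 0.12439229541083359 0.012779004693042967
knob [0.44464132 0.06628543 0.125     ] axis [0.49947058 0.06195494 0.125     ] home [0.5128557  0.23142718 0.        ]
[array([ 69., 429.]), array([119.,  69.])]
post [0.68952004 0.02483256 0.        ] whisk [0.6110565 0.0710052 0.03     ] spare [array([0.3968844, 0.2499664, 0.02     ]), array([0.35738536, 0.0816379 , 0.02      ])]
```

```bash
cat >> h.py <<'E'
F=np.array([.50774,.16663,-.0765])
def R(sgn,a=0):
    th=F[2]+a; y=sgn*np.array([np.cos(th),np.sin(th),0]); z=np.array([0,0,-1.]); return np.column_stack([np.cross(y,z),y,z])
E
python3 - <<'E'
from h import *
for sg in(1,-1):
    print(sg)
    for P in [(0,.18,.25),(0,.18,.012),(0,.107,.012),(-.055,-.14,.2),(-.055,-.14,.114),(0,-.05,.114),(.06,-.105,.114),(0,-.17,.114)]:
        q=solve_ik(W(F,P),R(sg)); print(P, None if q is None else np.round(q,2))
E
```

```text
1
(0, 0.18, 0.25) [-0.56  0.41 -0.1   1.6   0.04  1.13 -0.74]
(0, 0.18, 0.012) [-0.58  0.7  -0.07  1.75  0.07  0.69 -0.76]
(0, 0.107, 0.012) [-0.49  0.65 -0.06  1.86  0.06  0.64 -0.66]
(-0.055, -0.14, 0.2) [-0.23  0.14  0.11  2.09 -0.02  0.91 -0.19]
(-0.055, -0.14, 0.114) [-0.22  0.28  0.1   2.17 -0.04  0.7  -0.17]
(0, -0.05, 0.114) [-0.32  0.39  0.04  1.99 -0.02  0.76 -0.33]
(0.06, -0.105, 0.114) [-0.23  0.46  0.1   1.88 -0.06  0.8  -0.18]
(0, -0.17, 0.114) [-0.16  0.36  0.13  2.05 -0.07  0.74 -0.06]
-1
(0, 0.18, 0.25) [-0.14  0.49 -0.67  1.59  0.32  1.18  2.18]
(0, 0.18, 0.012) [-0.19  0.8  -0.62  1.74  0.61  0.81  1.97]
(0, 0.107, 0.012) [-0.08  0.73 -0.6   1.85  0.59  0.74  2.06]
(-0.055, -0.14, 0.2) [ 0.96  0.39 -1.28  2.06  0.45  1.01  2.51]
(-0.055, -0.14, 0.114) [-1.16  0.73  1.36  2.19 -0.9   1.   -2.49]
(0, -0.05, 0.114) [ 0.16  0.44 -0.54  1.98  0.31  0.8   2.51]
(0.06, -0.105, 0.114) [-1.03  0.97  1.35  1.91 -1.04  1.21 -2.51]
(0, -0.17, 0.114) [-1.01  0.85  1.36  2.07 -0.97  1.1  -2.39]
```

```bash
python3 - <<'E'
from h import *
import cv2
manip.move_ptp(W(F,(0,.178,.2)),R(1))
manip.move_linear(W(F,(0,.178,.011)),R(1),max_speed=.15)
manip.pause(.2); f0=np.array(manip.state()["ft_force"]); ax=np.array([-np.sin(F[2]),np.cos(F[2]),0])
y=.178; first=None
while y>.100:
    y-=.004 if y>.119 else .001
    manip.move_linear(W(F,(0,y,.011)),R(1),max_speed=.04)
    s=manip.state(); f=(np.array(s["ft_force"])-f0)@ax
    print(round(y,4),round(f,1),end="; ")
    if f>9: break
print(s["t"],s["tcp_pos"],s["grip_width"])
img=viewer.read_camera("top")["img"][165:285,180:330]; cv2.imwrite("pics/t1.png",cv2.resize(img,None,fx=4,fy=4,interpolation=cv2.INTER_CUBIC))
E
```

```text
0.174 -0.2; 0.17 0.9; 0.166 0.7; 0.162 0.8; 0.158 0.6; 0.154 1.1; 0.15 0.9; 0.146 1.2; 0.142 0.9; 0.138 0.5; 0.134 0.8; 0.13 0.7; 0.126 0.7; 0.122 0.7; 0.118 0.7; 0.117 1.4; 0.116 2.0; 0.115 1.7; 0.114 1.8; 0.113 2.3; 0.112 2.3; 0.111 2.5; 0.11 1.6; 0.109 4.8; 0.108 5.3; 0.107 6.8; 0.106 8.3; 0.105 9.5; 10.4167 [0.51696931 0.27506001 0.01204115] 0.0856121864060222
```

```bash
python3 - <<'E'
from h import *
import cv2
print(manip.state()["tcp_pos"]-W(F,(0,.105,.011)))
manip.move_linear(W(F,(0,.13,.011)),R(1),max_speed=.1)
manip.move_linear(W(F,(0,.15,.2)),R(1),max_speed=.25)
manip.set_gripper(0.0)
manip.move_ptp(W(F,(-.055,-.155,.2)),R(1))
C=cams(); a=C["top"]["img"][165:285,190:340]; b=C["side"]["img"][205:345,255:405]
cv2.imwrite("pics/c1.png",np.hstack([cv2.resize(x,(400,h),interpolation=cv2.INTER_CUBIC)[:320] for x,h in((a,320),(b,373))]))
print(manip.state()["t"])
for n,o,k in(("top",(190,165),400/150),("side",(255,205),400/150)):
    print(n,[np.round((proj(C[n],W(F,p))-o)*k) for p in((.095,.096,.045),(-.095,.096,.045))])
E
```

```text
[0.00120054 0.00377593 0.00103465]
13.825
top [array([108.,  40.]), array([ 84., 226.])]
side [array([102., 247.]), array([311., 250.])]
```

View pics/c1.png

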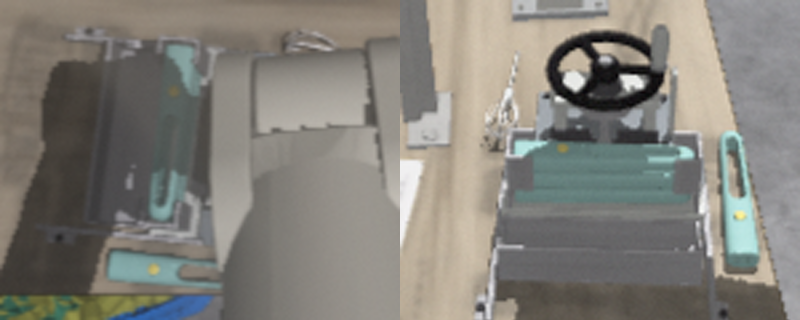

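The tray now sits home: its front-wall top is at (100,250) to (313,252) in the side half, matching the prediction of (102,247) to (311,250). The knob is untouched at (660,45). Next I'll find first contact behind the knob.

```bash
cat >> h.py <<'E'
def loc(p):
    c,s=np.cos(F[2]),np.sin(F[2]); d=np.asarray(p)[:2]-F[:2]; return np.array([c*d[0]+s*d[1],-s*d[0]+c*d[1]])
def floc(f): c,s=np.cos(F[2]),np.sin(F[2]); return np.array([c*f[0]+s*f[1],-s*f[0]+c*f[1]])
Z=.116
E
python3 - <<'E'
from h import *
manip.move_linear(W(F,(-.055,-.150,Z)),R(1),max_speed=.15)
manip.move_linear(W(F,(-.055,-.136,Z)),R(1),max_speed=.08)
manip.pause(.2); f0=np.array(manip.state()["ft_force"]); print(f0,manip.state()["tcp_pos"][2])
np.save("f0.npy",f0)
for i in range(18):
    y=-.136+.001*(i+1)
    manip.move_linear(W(F,(-.055,y,Z)),R(1),max_speed=.03)
    s=manip.state(); print(round(y,4),np.round(loc(s["tcp_pos"])*1e3,2),np.round(floc(s["ft_force"]-f0),2),round(s["t"],2))
E
```

```text
[-0.33496026 -0.37896415 -0.18287728] 0.11626807022521497
-0.135 [ -55.  -135.1] [0.68 0.84] 15.31
-0.134 [ -55.02 -133.95] [0.34 0.15] 15.56
-0.133 [ -55.02 -132.91] [-0.35  0.76] 15.81
-0.132 [ -55.01 -131.92] [-0.3  -0.51] 16.06
-0.131 [ -54.96 -130.91] [0.5  0.23] 16.31
-0.13 [ -55.01 -129.91] [0.06 0.51] 16.56
-0.129 [ -54.98 -128.91] [ 0.3  -0.11] 16.81
-0.128 [ -55.   -127.91] [-0.36  0.42] 17.06
-0.127 [ -55.01 -126.92] [ 0.53 -0.61] 17.31
-0.126 [ -54.97 -125.89] [0.88 0.11] 17.56
-0.125 [ -54.98 -124.95] [0.63 0.25] 17.81
-0.124 [ -54.98 -123.88] [0.53 1.01] 18.06
-0.123 [ -55.04 -122.97] [ 0.26 -0.36] 18.31
-0.122 [ -55.12 -122.26] [-0.19 -1.  ] 18.56
-0.121 [ -55.19 -121.23] [-0.56 -1.37] 18.81
-0.12 [ -55.24 -119.98] [-1.09 -2.13] 19.06
-0.119 [ -55.17 -118.85] [-1.1  -1.08] 19.31
-0.118 [ -55.09 -117.87] [-1.65 -1.12] 19.56
```

```bash
cat >> h.py <<'E'
from scipy.optimize import brentq
HX,HY,RK=.0135,.0090,.0086
def finger(th):
    ph=np.pi-th; k=np.array([.055*np.cos(ph),-.105+.055*np.sin(ph)]); t=np.array([np.sin(ph),-np.cos(ph)])
    g=lambda d: np.linalg.norm(np.maximum(np.abs(d*t)-[HX,HY],0))-RK
    d=brentq(g,.005,.05); return k-d*t,t
def sweep(a,b,step,speed=.06,z=Z,fmax=15):
    f0=np.load("f0.npy")
    for th in np.linspace(a,b,max(2,int(np.ceil((b-a)/step))+1)):
        p,t=finger(th); manip.move_linear(W(F,(*p,z)),R(1),max_speed=speed)
        s=manip.state(); f=floc(s["ft_force"]-f0); n=np.array([t[1],-t[0]])
        print(f"{th:.2f}:{-f@t:.1f},{f@n:.1f}",end=" ")
        if np.linalg.norm(f)>fmax: print("ABORT"); break
    print("t",round(s["t"],2),np.round(loc(s["tcp_pos"])*1e3,1))
E
python3 - <<'E'
from h import *
import cv2
sweep(.1,2.2,.17)
C=cams(); b=C["side"]["img"][205:345,255:405]; a=C["top"]["img"][165:285,190:340]
cv2.imwrite("pics/c2.png",np.hstack([cv2.resize(x,(400,h),interpolation=cv2.INTER_CUBIC)[:320] for x,h in((a,320),(b,373))]))
E
```

```text
0.10:2.1,1.6 0.26:-0.7,0.3 0.42:-0.9,-0.7 0.58:-0.6,-0.2 0.75:-0.5,-0.6 0.91:-0.6,1.1 1.07:-0.8,-0.2 1.23:0.3,0.5 1.39:-0.0,-0.6 1.55:-0.3,-1.1 1.72:0.7,-0.3 1.88:-0.5,0.1 2.04:0.6,-0.8 2.20:-0.4,0.1 t 23.75 [ 13.2 -45.7]
```

View pics/c2.png

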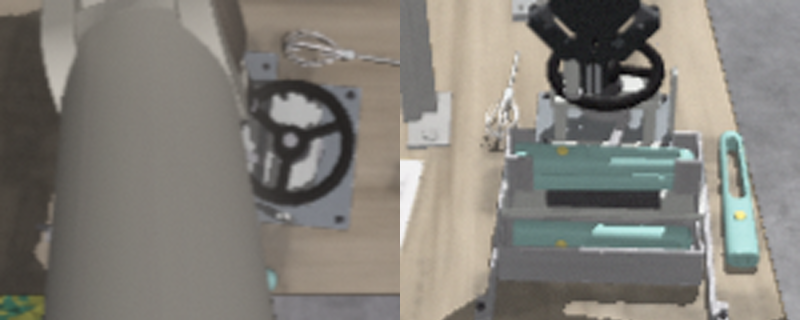

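The side half shows that the lowest grip has dropped into the tray at (600,235), the knob is at (572,80) just ahead of the fingertip, and the pusher is out at (600,198). I'll keep turning.

```bash
python3 - <<'E'
from h import *
import cv2
sweep(2.36,5.4,.17)
sweep(5.5,5.85,.1,speed=.03)
C=cams(); b=C["side"]["img"][205:345,255:405]; a=C["top"]["img"][165:285,190:340]
cv2.imwrite("pics/c3.png",np.hstack([cv2.resize(x,(400,h),interpolation=cv2.INTER_CUBIC)[:320] for x,h in((a,320),(b,373))]))
E
```

```text
2.36:0.3,-1.3 2.53:-0.2,-0.2 2.70:1.6,-1.2 2.87:-0.3,-0.2 3.04:0.6,-0.2 3.20:-0.3,0.6 3.37:0.1,0.2 3.54:0.2,-0.0 3.71:0.1,-0.5 3.88:0.9,-0.6 4.05:0.8,0.2 4.22:0.0,-0.3 4.39:0.3,0.7 4.56:0.2,0.8 4.72:0.7,1.1 4.89:0.3,1.0 5.06:-0.1,-0.2 5.23:0.5,0.2 5.40:0.4,-0.8 t 29.88 [ -17.1 -163.1]
5.50:0.4,0.8 5.59:0.4,-0.2 5.67:0.1,1.0 5.76:1.0,0.3 5.85:-0.8,0.3 t 31.68 [ -42.2 -145.4]
```

View pics/c3.png

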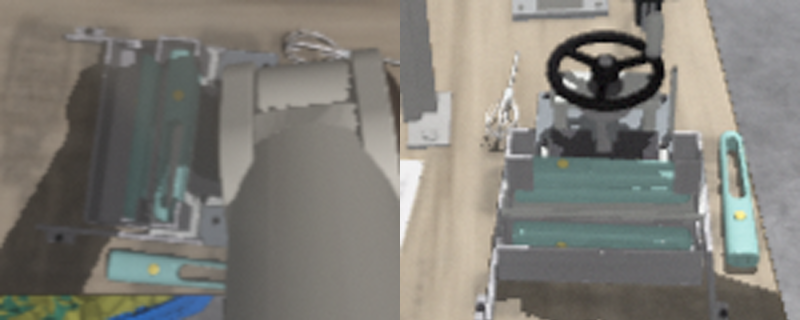

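The side half shows the knob at (652,32), just short of home at (660,45), and the stack has sunk. I'll finish slowly to just under the recorded first-contact position, then retreat and compare with the starting image.

```bash
python3 - <<'E'
from h import *
import cv2
sweep(5.93,6.265,.07,speed=.02)
manip.pause(.3); print(np.round(loc(manip.state()["tcp_pos"])*1e3,2))
p=finger(6.265)[0]
manip.move_linear(W(F,(p[0],p[1]-.025,Z)),R(1),max_speed=.08)
manip.move_linear(W(F,(p[0],p[1]-.025,.25)),R(1),max_speed=.25)
q=np.array(manip.state()["qpos"]); q[0]+=.6; manip.set_joints(q)
C=cams(); print(manip.state()["t"],manip.state()["tcp_pos"])
for n in C: cv2.imwrite(f"pics/{n}4.png",C[n]["img"])
# knob shift vs start: template match around the knob, upsampled
for n,P in(("side",(-.055,-.105,.135)),("top",(-.055,-.105,.15))):
    u,v=np.round(proj(C[n],W(F,P))).astype(int); a=cv2.imread(f"pics/{n}0.png")
    w,h=(5,8) if n=="side" else (6,6)
    up=lambda x:cv2.resize(x,None,fx=8,fy=8,interpolation=cv2.INTER_CUBIC)
    T=up(a[v-h:v+h+1,u-w:u+w+1]); 
    m=cv2.matchTemplate(up(C[n]["img"][v-h-6:v+h+7,u-w-6:u+w+7]),T,cv2.TM_CCOEFF_NORMED); _,mx,_,l=cv2.minMaxLoc(m)
    print(n,"shift px",(np.array(l)-48)/8,mx,"px per rad",(proj(C[n],W(F,np.array(P)+[0,.001,0]))-proj(C[n],W(F,P)))*55)
a=C["top"]["img"][165:285,190:340]; b=C["side"]["img"][205:345,255:405]
cv2.imwrite("pics/c4.png",np.hstack([cv2.resize(x,(400,h),interpolation=cv2.INTER_CUBIC)[:320] for x,h in((a,320),(b,373))]))
E
```

```text
5.93:0.3,-0.3 6.00:0.3,0.8 6.06:0.6,0.9 6.13:0.1,0.6 6.20:1.0,0.9 6.26:-0.2,0.7 t 33.98 [ -54.9 -123.3]
[ -54.88 -123.42]
36.55 [ 0.37803678 -0.22846262  0.2490151 ]
side shift px [-5.375 -2.625] 0.7955324053764343 px per rad [ 0.84227799 12.69102622]
top shift px [-0.125  0.   ] 0.7530040740966797 px per rad [-23.03752249  -1.8008437 ]
```

View pics/c4.png

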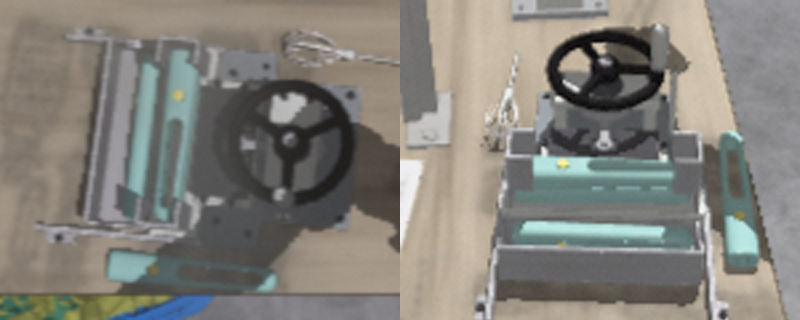

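From above, the knob is back within about 0.1 px of its starting place beside the index post. One grip lies in the tray, which is home, two remain in the magazine, the pusher is home, and the bystanders haven't moved. I'm handing in.

```bash
python3 -c "
from h import *
print(ticket.sign_off(), manip.state()['t'])"
```

```text
the job is handed in; nothing more can be done
the job is handed in; nothing more can be done
```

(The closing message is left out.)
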